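Put the stacking tin together on its wooden stand

TASK

Put the stacking tin together on the light wooden stand, not the black one, adding one piece at a time from the bottom up: the tall blue tier first, then the middle red tier, then the short yellow tier, and last the green lid with the black knob. Each piece must sit fully home with its foot inside the one below, so that the tower stands straight, and everything must be let go. Leave the potted plant, the ribbed canister and the mug where they stand.

Things in the scene. Friction and masses are not known exactly. Their poses are not given: they have to be found in the camera images.
- tall_tier: blue round open tin, tallest of three, 60 high, 64 outside diameter, straight wall 4 thick, mouth 56, 46 deep inside; tapered foot 10 high (diameter 40 below, 51 above) that drops loosely into a mouth or recess until the flat shoulder round it rests on the rim. About 200 g, upright on the counter. Origin: centre of the foot's underside, z up. A part seated in it has its origin 50 higher
- middle_tier: red round open tin, middle one of three, 50 high, 64 outside diameter, straight wall 4 thick, mouth 56, 36 deep inside; tapered foot 10 high (diameter 40 below, 51 above) that drops loosely into a mouth or recess until the flat shoulder round it rests on the rim. About 170 g, upright on the counter. Origin: centre of the foot's underside, z up. A part seated in it has its origin 40 higher
- short_tier: yellow round open tin, shortest of three, 42 high, 64 outside diameter, straight wall 4 thick, mouth 56, 28 deep inside; tapered foot 10 high (diameter 40 below, 51 above) that drops loosely into a mouth or recess until the flat shoulder round it rests on the rim. About 140 g, upright on the counter. Origin: centre of the foot's underside, z up. A part seated in it has its origin 32 higher
- lid: green lid: disc 64 diameter, 6 thick (10 to 16 above origin), upright black cylindrical knob 24 diameter, 26 high (16 to 42 above origin); tapered foot 10 high (diameter 40 below, 51 above) that drops loosely into a mouth or recess until the flat shoulder round it rests on the rim. About 100 g, knob up. Origin: centre of the foot's underside, z up along the knob
- wood_stand: round light wooden stand, 110 diameter, 20 high, fixed to the counter, with a central round recess 56 in diameter and 14 deep, open at the top. Origin: centre of its underside, on the counter; z up. This is the one to build on: the tier seated on it has its origin 10 above this origin
- black_stand: round black stand, 110 diameter, 20 high, fixed to the counter, with a central round recess 56 in diameter and 14 deep, open at the top. Origin: centre of its underside, on the counter; z up. Same shape as the wooden one; it stays empty
- plant: bystander: small green plant in a white pot, up to about 120 across and 150 high, loose. Origin: centre of its underside, on the counter
- canister: bystander: white ribbed ceramic canister with a wooden lid, 87 in diameter, 83 high, loose. Origin: centre of its underside, on the counter
- mug: bystander: dark grey mug, 80 in diameter, 85 high, handle on its +y side, loose. Origin: centre of its underside, on the counter
Mind the look-alikes: they are no part of the job. Of the things that look like the middle_tier, take the one that is nearest to the robot's base at the start.

How it is judged:
By the outcome, as a careful person would: the job done as asked, in the order asked, and still so for the second after the job is handed in, with the robot touching nothing.
It also fails if it takes over 128 s, if anything falls off the work surface, if the arm or the gripper's body presses on something with over 40 N, if the wrist force passes 120 N, or if a joint passes its speed limit or range.

ROBOT

A 6-joint arm with a two-finger parallel gripper is mounted at the origin on the work surface. World frame = base frame: x ahead of the robot, y to its left, z up, the work surface at z = 0. Lengths are in m, angles in rad, forces in N, time in s.
With the tool pointing down it reaches from about 0.375 to 0.925 m from the base axis. Payload 5.7 kg.
Tool frame: the origin (TCP) lies between the finger pads; the fingertips stand 11 mm ahead of it and the grasp point (between the pads) lies 8 mm behind it (env.tcp_to_tips is the distance from the TCP to the fingertips, in m); z points along the fingers, y is the line along which they close (so a half turn about z gives the same grasp; the last joint's range is limited). The gripper opens to 85 mm and grips with 20 to 120 N. Pads are 22 mm wide; open, the fingers measure 114 mm over their backs; the gripper's body (76 mm by 85 mm) begins 54 mm behind the grasp point. The pads swing forward as they close: fully open they stand 13 mm farther back than shut.
Start: joints at [1.083, 0.359, 1.51, -0, 1.272, -0.115], TCP at [0.219, 0.559, 0.242] pointing down, gripper open.
Joint ranges: [-2.97, 2.97], [-1.01, 2.36], [0.21, 2.38], [-0.96, 4.11], [0.2, 2.71], [-2.98, 2.98]. Speed limits (rad/s): [2.39, 2.39, 3.14, 3.14, 3.14, 3.14].

INTERFACE

Orientations are given as a unit quaternion [x, y, z, w].
In Python, from bench import env gives the robot as it stands. The module is installed in compiled form; this text tells all that it offers.
- The arm moves only by the tool drive_tool, never from a script. Its arguments are lists of equal length, an entry for each row: "hand": the closure, from -1 (fully open) to 1 (shut); "slide": the shift along the tool's x, y, z in m, a list of three; "roll": the turn about the tool's z in rad. In form: {"hand": [hand, ...], "slide": [[tx, ty, tz], ...], "roll": [roll, ...]}. A call has 1 to 12 rows; each row shifts and turns the commanded pose from where the row before left it, along the tool's axes as they then stand; what a row does not reach is not made up. A row lasts 1/12 s, in which the tool goes at most 41.7 mm and 7.16 degrees, less where a joint would pass 70% of its speed; a pose out of reach is approached as far as the arm can. A call is refused whole if a number of a shift passes 0.0417 or a number of a turn 0.125, either way. A call with a gripper value outside its range is refused whole. The fingers move at their own pace and stop on an object; "squeeze" is the grip in N (left out, the last holds). Time passes only in rows, so rows that do not move let the fingers close. It gives the time, the measured TCP pose, the force, the opening and the grip force at its end, in the units of the state.
- env.read_state(): the state, without advancing time (a new reading comes with each control period).
- env.get_image(name): name is "scene" or "top" or "wrist"; returns (picture, depth): 420x560x3 uint8, red, green, blue; 420x560 float32, m along the optical axis (not along the pixel's ray), 0 where there is no reading.
- env.camera_info(name): a dict with "fx", "fy", "cx", "cy" (pixels), "pose" (4x4, takes a point from camera to world coordinates). Camera axes: x right, y down, z forward; pixel columns grow to the right and rows downward; lengths in m; the calibration is good to about 2 mm. A picture is of the moment at which its call begins: read the wrist's pose just before it. camera_info takes no time and is no camera call; for the wrist camera it gives the pose at the moment of the call.
- env.sign_off(): hands the job in; it is judged then, once.
Trained networks look in the newest picture that a camera, given by its name, has taken for a name from the list of things; names that differ only in an ending like _2 or _b are one class to them, and where a whole thing is asked for, a point or a joint stands for the part that bears it (a point fixed in the world has none). Each returns a list of dicts, best first, with "confidence" (0 to 1); they miss things now and then, are a little off and sometimes report something else, mostly with a low value. They report only what shows in the picture. A call takes as long as a camera call. They do not tell look-alikes from the thing itself.
- env.search_frame(camera, target): "extent" ([left, top, right, bottom] in pixels, round what is visible of it).
- env.tip_of(camera, target): "position" ([column, row] in pixels: a listed point, or the origin of a listed thing).
The state is a dict: "time": time; "joints": joint angles; "qd": joint speeds; "effort": joint torques, N m; "tool_pos": TCP position; "eef_rot": TCP orientation; "ft_force": force on the tool from outside, world axes, zero at the start; "wrist_torque": the same for the moment, N m; "finger_gap": finger opening in m; "grasp_force": force on a finger pad.
Only numpy, scipy, OpenCV 4.12 (cv2) and the standard library are available. Lean on these libraries where they do the work, as an engineer would, in place of code of your own. Each camera call takes 0.05 s, during which the arm holds its last target. There are 200 camera calls.

## Working session

There is one attempt and no reset: what is moved stays moved. The work goes in short steps, Python scripts to look and compute and a tool call to move; the robot and the scene stay as the last step left them, time stands still between calls to the robot, and variables do not carry over. Pictures are saved under pics/ and viewed, at most 14 in all, crops included, and the job is handed in when it is done.

Besides the shell and the picture viewer there is one more tool, called after "Request:" as name(argument=value, ...) on one line, values as JSON. drive_tool: Moves the arm, as the interface text tells. Its arguments: {"type":"object","properties":{"hand":{"type":"array"},"slide":{"type":"array"},"roll":{"type":"array"},"squeeze":{"type":"number"}},"required":["hand","slide","roll"]}

```bash
mkdir -p pics
cat > h.py <<'E'
import numpy as np, cv2
from bench import env
def shot(cam,fn=None):
    ci=env.camera_info(cam); im,d=env.get_image(cam)
    if fn: cv2.imwrite('pics/'+fn,im[:,:,::-1])
    return ci,im,d
def cloud(ci,d):
    v,u=np.mgrid[:d.shape[0],:d.shape[1]]
    P=np.stack([(u-ci['cx'])/ci['fx']*d,(v-ci['cy'])/ci['fy']*d,d],-1)
    T=np.array(ci['pose']); return P@T[:3,:3].T+T[:3,3]
E
python3 - <<'E'
from h import *
for c in ['top','scene']:
    ci,im,d=shot(c,c+'0.png'); W=cloud(ci,d)
    print(c,np.round(ci['pose'],3).tolist(),ci['fx'])
    if c=='top': 
        for n in ['tall_tier','middle_tier','short_tier','lid','wood_stand','black_stand','plant','canister','mug']:
            for r in env.search_frame(c,n):
                l,t,rr,b=r['extent']; u,v=int((l+rr)/2),int((t+b)/2)
                sub=W[int(t):int(b)+1,int(l):int(rr)+1].reshape(-1,3)
                print(n,round(r['confidence'],2),np.round(r['extent']).tolist(),W[v,u].round(3),np.percentile(sub[:,2],97).round(3))
s=env.read_state();print(s)
E
```

```text
top [[-0.027, -0.983, 0.181, 0.29], [-1.0, 0.026, -0.007, 0.007], [0.002, -0.181, -0.983, 1.253], [0.0, 0.0, 0.0, 1.0]] 490.47938219114286
tall_tier 0.77 [308.0, 157.0, 333.0, 182.0] [ 0.613 -0.116  0.016] 0.061
middle_tier 0.94 [234.0, 148.0, 260.0, 178.0] [0.634 0.073 0.015] 0.051
middle_tier 0.82 [228.0, 101.0, 252.0, 125.0] [0.772 0.09  0.015] 0.051
short_tier 0.94 [215.0, 213.0, 242.0, 239.0] [0.47  0.124 0.014] 0.043
short_tier 0.52 [352.0, 100.0, 390.0, 141.0] [ 0.719 -0.243  0.082] 0.086
lid 0.82 [319.0, 226.0, 346.0, 254.0] [ 0.424 -0.136  0.042] 0.043
lid 0.74 [391.0, 161.0, 431.0, 205.0] [ 0.575 -0.354  0.004] 0.024
wood_stand 0.93 [388.0, 160.0, 432.0, 204.0] [ 0.576 -0.35  -0.001] 0.024
black_stand 0.7 [143.0, 176.0, 188.0, 220.0] [0.55  0.287 0.011] 0.023
plant 0.67 [161.0, 100.0, 208.0, 140.0] [0.712 0.215 0.139] 0.143
canister 0.56 [352.0, 101.0, 393.0, 139.0] [ 0.719 -0.245  0.082] 0.086
mug 0.64 [397.0, 276.0, 442.0, 310.0] [ 0.291 -0.352  0.005] 0.086
scene [[-0.352, 0.809, -0.47, 0.927], [0.936, 0.3, -0.184, 0.145], [-0.008, -0.505, -0.863, 0.774], [0.0, 0.0, 0.0, 1.0]] 388.07981983346014
{'time': 0.55, 'joints': array([ 1.08290011e+00,  3.58791211e-01,  1.51041054e+00, -3.09882790e-05,
        1.27251516e+00, -1.15104640e-01]), 'qd': array([ 0.00072214, -0.00058896, -0.00155961, -0.00041412, -0.00115755,
       -0.00027609]), 'effort': array([-8.69066007e-04, -5.27214432e+01, -2.78856701e+01, -2.42887800e-04,
        3.10962649e-03,  1.21868638e-06]), 'tool_pos': array([0.21852988, 0.5587433 , 0.24226799]), 'eef_rot': array([ 1.85313851e-01,  9.82679384e-01, -6.37240860e-05, -4.30770667e-06]), 'ft_force': array([ 0.4947017,  0.6012579, -0.231058 ]), 'wrist_torque': array([0.04811278, 0.02721335, 0.00846845]), 'grasp_force': 0.0, 'finger_gap': 0.08539382927935245}
```

View pics/top0.png

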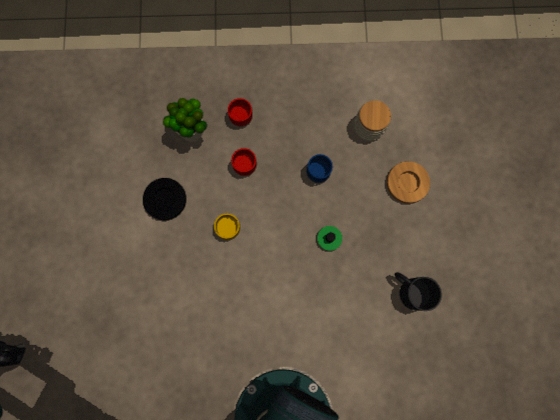

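View pics/scene0.png

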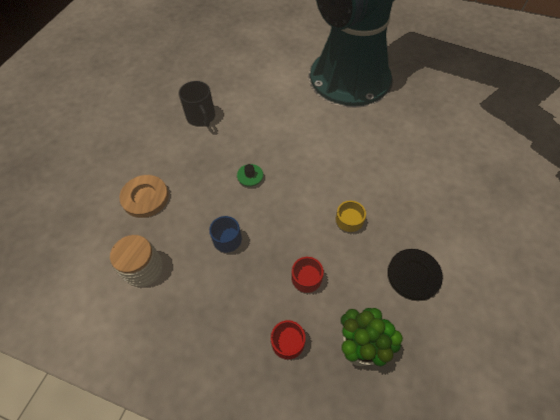

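The top view shows blue at (319,168), the near red at (244,161), the look-alike red at (239,112), yellow at (227,227), the lid at (329,238) and the wood stand at (408,182). The scene view agrees. The near red is the right middle tier, at 0.64 m from the base against 0.78 m. Next I'll refine the positions from depth.

```bash
cat >> h.py <<'E'
from scipy.optimize import least_squares
G={'blue':(.613,-.116,.060,.032),'red':(.634,.073,.050,.032),'yellow':(.470,.124,.042,.032),'lid':(.424,-.136,.016,.032),'stand':(.576,-.35,.020,.055)}
def centre(W,x,y,z,r,tol=.005):
    P=W.reshape(-1,3); P=P[np.isfinite(P).all(1)]
    for k in range(4):
        m=(abs(P[:,2]-z)<tol)&(np.hypot(P[:,0]-x,P[:,1]-y)<r+.012)
        Q=P[m]
        if len(Q)<15: return None
        h=cv2.convexHull((Q[:,:2]*1e4).astype(np.int32))[:,0]/1e4
        s=least_squares(lambda p:np.hypot(h[:,0]-p[0],h[:,1]-p[1])-p[2],[x,y,r],loss='soft_l1',f_scale=.001)
        x,y=s.x[:2]
    return np.round([x,y,s.x[2],np.median(Q[:,2]),len(Q)],4)
E
python3 - <<'E'
from h import *
for c in ['top','scene']:
    ci,im,d=shot(c); W=cloud(ci,d)
    for n,g in G.items(): print(c,n,centre(W,*g))
E
```

```text
top blue [ 6.092e-01 -1.126e-01  3.160e-02  5.890e-02  1.280e+02]
top red [6.333e-01 7.960e-02 3.170e-02 4.920e-02 1.250e+02]
top yellow [4.668e-01 1.252e-01 3.140e-02 4.110e-02 1.220e+02]
top lid [ 4.325e-01 -1.334e-01  3.130e-02  1.560e-02  3.930e+02]
top stand [ 5.721e-01 -3.440e-01  5.450e-02  1.960e-02  9.950e+02]
scene blue [ 6.121e-01 -1.102e-01  3.140e-02  6.000e-02  2.070e+02]
scene red [6.363e-01 8.210e-02 3.140e-02 5.000e-02 2.250e+02]
scene yellow [4.701e-01 1.275e-01 3.150e-02 4.200e-02 2.000e+02]
scene lid [ 4.352e-01 -1.308e-01  3.180e-02  1.650e-02  3.550e+02]
scene stand [ 5.756e-01 -3.417e-01  5.470e-02  2.060e-02  1.144e+03]
```

Request:
drive_tool(hand=[-1, -1, -1, -1, -1, -1, -1, -1, -1, -1, -1, -1], slide=[[0, 0, 0], [0, 0, 0], [0, 0, 0], [-0.0196, -0.0335, 0], [-0.0196, -0.0335, 0], [-0.0196, -0.0335, 0], [-0.0196, -0.0335, 0], [-0.0196, -0.0335, 0], [-0.0196, -0.0335, 0], [-0.0196, -0.0335, 0], [-0.0196, -0.0335, 0], [-0.0196, -0.0335, 0]], roll=[-0.125, -0.125, -0.123, 0, 0, 0, 0, 0, 0, 0, 0, 0], squeeze=40)

```text
time: 1.65
tool_pos: [0.3957, 0.2557, 0.2426]
eef_rot: [-0.0, 1.0, 0.0, 0.0]
ft_force: [0.3, 1.4, -0.8]
finger_gap: 0.0852
grasp_force: 0.0
```

Request:
drive_tool(hand=[-1, -1, -1, -1, -1, -1, -1, -1, -1, -1, -1, -1], slide=[[-0.0196, -0.0335, 0], [-0.0196, -0.0335, 0], [-0.0196, -0.0335, 0], [-0.0196, -0.0335, 0], [-0.0196, -0.0335, 0], [-0.0196, -0.0335, 0], [-0.0196, -0.0335, 0], [-0.0196, -0.0335, 0], [-0.0196, -0.0335, 0], [-0.0196, -0.0335, 0], [-0.0196, -0.0335, 0], [0, 0, 0]], roll=[0, 0, 0, 0, 0, 0, 0, 0, 0, 0, 0, 0])

```text
time: 2.65
tool_pos: [0.6147, -0.1179, 0.2424]
eef_rot: [0.002, 1.0, -0.002, 0.002]
ft_force: [1.6, 0.5, 0.7]
finger_gap: 0.0853
grasp_force: 0.0
```

Run:
```python
from h import *
s=env.read_state(); print(s['tool_pos'],s['eef_rot'],s['time'])
ci,im,d=shot('wrist','w1.png'); W=cloud(ci,d)
for n,g in G.items(): print(n,centre(W,*g))
```

```text
[ 0.61467032 -0.117873    0.24241953] [ 0.00190678  0.9999938  -0.00208248  0.00210536] 2.65
blue [ 6.109e-01 -1.113e-01  3.160e-02  5.950e-02  1.068e+03]
red [6.352e-01 8.080e-02 3.180e-02 4.940e-02 1.190e+03]
yellow [4.717e-01 1.236e-01 2.820e-02 4.070e-02 1.820e+02]
lid None
stand [ 5.744e-01 -3.422e-01  5.460e-02  1.970e-02  7.709e+03]
```

View pics/w1.png

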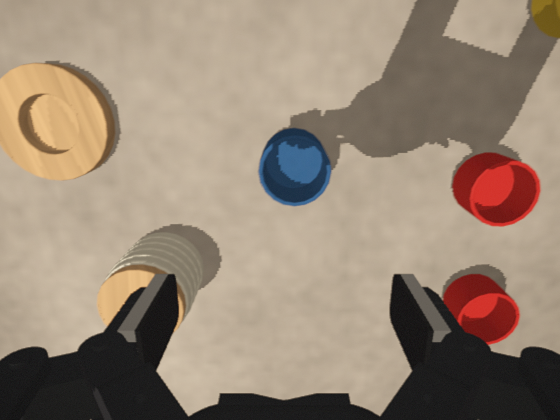

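The wrist view shows blue at (295,167), stand recess at (50,122), both matching the two fixed cameras averaged. Descending on blue.

Request:
drive_tool(hand=[-1, -1, -1, -1, -1, -1, -1, -1, -1, -1, -1, -1], slide=[[0, 0, 0], [0, 0, 0], [0, 0, 0.03], [0, 0, 0.03], [0, 0, 0.03], [0, 0, 0.03], [0, 0, 0], [0, 0, 0], [0, 0, 0], [0, 0, 0], [0, 0, 0], [0, 0, 0]], roll=[0, 0, 0, 0, 0, 0, 0, 0, 0, 0, 0, 0])

```text
time: 3.7
tool_pos: [0.6117, -0.1114, 0.1241]
eef_rot: [-0.0, 1.0, -0.0, 0.001]
ft_force: [-0.2, -0.3, 0.3]
finger_gap: 0.0855
grasp_force: 0.0
```

Request:
drive_tool(hand=[-1, -1, -1, -1, -1, -1, 1, 1, 1, 1, 1, 1], slide=[[0, 0, 0.02], [0, 0, 0.02], [0, 0, 0.02], [0, 0, 0.02], [0, 0, 0], [0, 0, 0], [0, 0, 0], [0, 0, 0], [0, 0, 0], [0, 0, 0], [0, 0, 0], [0, 0, 0]], roll=[0, 0, 0, 0, 0, 0, 0, 0, 0, 0, 0, 0])

```text
time: 4.7
tool_pos: [0.612, -0.1115, 0.0445]
eef_rot: [-0.0, 1.0, -0.0, 0.002]
ft_force: [-0.6, 1.2, 5.1]
finger_gap: 0.0636
grasp_force: 43.7
```

Request:
drive_tool(hand=[1, 1, 1, 1, 1, 1, 1, 1, 1, 1, 1, 1], slide=[[0, 0, -0.02], [0, 0, -0.03], [0, 0, -0.03], [0.0052, -0.033, 0], [0.0052, -0.033, 0], [0.0052, -0.033, 0], [0.0052, -0.033, 0], [0.0052, -0.033, 0], [0.0052, -0.033, 0], [0.0052, -0.033, 0], [0, 0, 0], [0, 0, 0]], roll=[0, 0, 0, 0, 0, 0, 0, 0, 0, 0, 0, 0])

```text
time: 5.7
tool_pos: [0.5741, -0.3446, 0.1232]
eef_rot: [0.001, 1.0, -0.001, 0.001]
ft_force: [0.7, -0.2, -1.4]
finger_gap: 0.0634
grasp_force: 45.1
```

Request:
drive_tool(hand=[1, 1, 1, 1, 1, 1], slide=[[0, 0, 0], [0, 0, 0], [0, 0, 0.02], [0, 0, 0.02], [0, 0, 0], [0, 0, 0]], roll=[0, 0, 0, 0, 0, 0])

```text
time: 6.2
tool_pos: [0.5736, -0.3402, 0.0815]
eef_rot: [-0.001, 1.0, 0.001, -0.001]
ft_force: [-0.3, 0.2, -2.1]
finger_gap: 0.0635
grasp_force: 45.1
```

Run:
```python
from h import *
for c in ['top','scene','wrist']:
    ci,im,d=shot(c,c+'2.png'); W=cloud(ci,d)
    tz=env.read_state()['tool_pos']
    print(c,'stand',centre(W,*G['stand']),'blue',centre(W,.5745,-.3425,tz[2]+.0155,.032),tz)
```

```text
top stand None blue None [ 0.57452007 -0.34108329  0.08263323]
scene stand [ 5.758e-01 -3.416e-01  5.460e-02  2.050e-02  8.120e+02] blue [ 5.680e-01 -3.354e-01  3.880e-02  9.830e-02  1.660e+02] [ 0.57503972 -0.34174738  0.083326  ]
wrist stand [ 5.7410e-01 -3.4300e-01  5.4400e-02  1.9800e-02  1.2615e+04] blue [ 5.742e-01 -3.433e-01  3.280e-02  9.820e-02  7.863e+03] [ 0.57528724 -0.34212313  0.08366139]
```

View pics/scene2.png

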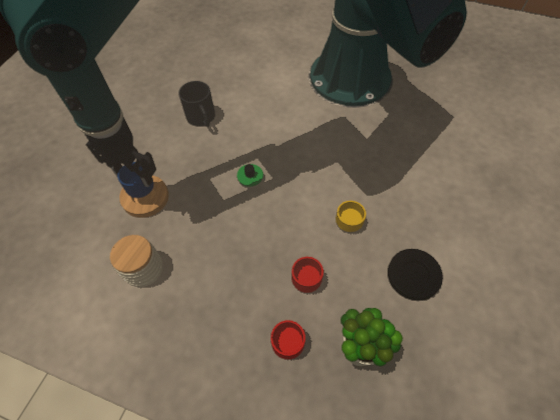

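The scene view shows blue held over the wood stand at about (138,185), and the wrist fit puts them within 0.5 mm of each other. Lowering now.

Request:
drive_tool(hand=[1, 1, 1, 1, 1, 1, 1, 1], slide=[[0, 0, 0.008], [0, 0, 0.008], [0, 0, 0.007], [0, 0, 0.004], [0, 0, 0.002], [0, 0, 0], [0, 0, 0], [0, 0, 0]], roll=[0, 0, 0, 0, 0, 0, 0, 0])

```text
time: 7.02
tool_pos: [0.5736, -0.3418, 0.0546]
eef_rot: [-0.0, 1.0, 0.0, -0.001]
ft_force: [-3.9, 4.4, 12.0]
finger_gap: 0.0636
grasp_force: 46.3
```

Request:
drive_tool(hand=[-1, -1, -1, -1, -1, -1, -1, -1, -1, -1], slide=[[0, 0, 0], [0, 0, 0], [0, 0, 0], [0, 0, 0], [0, 0, -0.03], [0, 0, -0.04], [0, 0, -0.04], [0, 0, -0.04], [0, 0, 0], [0, 0, 0]], roll=[0, 0, 0, 0, 0, 0, 0, 0, 0, 0])

```text
time: 7.85
tool_pos: [0.5762, -0.3435, 0.2067]
eef_rot: [-0.0, 1.0, -0.002, 0.003]
ft_force: [0.3, 0.6, 0.1]
finger_gap: 0.0851
grasp_force: 0.0
```

Run:
```python
from h import *
for c in ['wrist']:
    ci,im,d=shot(c,c+'3.png'); W=cloud(ci,d)
    print(c,'stand',centre(W,*G['stand']),'blue',centre(W,.5745,-.3425,.07,.032),env.read_state()['tool_pos'])
```

```text
wrist stand [ 5.744e-01 -3.431e-01  5.460e-02  2.020e-02  8.288e+03] blue [ 5.726e-01 -3.430e-01  3.160e-02  6.950e-02  1.434e+03] [ 0.57474421 -0.34246096  0.20417806]
```

View pics/wrist3.png

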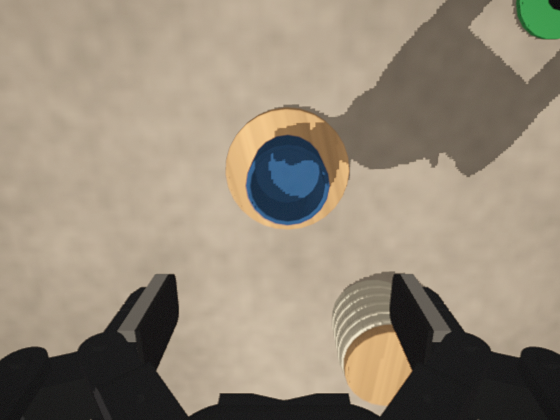

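The wrist view shows blue level in the stand at (288,180), with its rim at 70 mm, so it is seated. Next is red.

Request:
drive_tool(hand=[-1, -1, -1, -1, -1, -1, -1, -1, -1, -1, -1, -1], slide=[[-0.0051, 0.0353, 0], [-0.0051, 0.0353, 0], [-0.0051, 0.0353, 0], [-0.0051, 0.0353, 0], [-0.0051, 0.0353, 0], [-0.0051, 0.0353, 0], [-0.0051, 0.0353, 0], [-0.0051, 0.0353, 0], [-0.0051, 0.0353, 0], [-0.0051, 0.0353, 0], [-0.0051, 0.0353, 0], [-0.0051, 0.0353, 0]], roll=[0, 0, 0, 0, 0, 0, 0, 0, 0, 0, 0, 0])

```text
time: 8.9
tool_pos: [0.6339, 0.0832, 0.2007]
eef_rot: [-0.0, 1.0, -0.0, -0.002]
ft_force: [0.4, -0.0, 0.6]
finger_gap: 0.0853
grasp_force: 0.0
```

Request:
drive_tool(hand=[-1, -1, -1, -1, -1, -1, -1, -1, -1], slide=[[0, 0, 0], [0, 0, 0], [0, 0, 0], [0, 0, 0.03], [0, 0, 0.03], [0, 0, 0.03], [0, 0, 0], [0, 0, 0], [0, 0, 0]], roll=[0, 0, 0, 0, 0, 0, 0, 0, 0])

```text
time: 9.65
tool_pos: [0.6361, 0.0803, 0.1142]
eef_rot: [0.001, 1.0, -0.0, 0.0]
ft_force: [0.2, 0.2, 0.5]
finger_gap: 0.0851
grasp_force: 0.0
```

Run:
```python
from h import *
ci,im,d=shot('wrist'); W=cloud(ci,d)
for n in ['red','yellow']: print(n,centre(W,*G[n]))
print(env.read_state()['tool_pos'])
```

```text
red [6.351e-01 8.150e-02 3.170e-02 4.950e-02 2.563e+03]
yellow None
[0.6367687  0.08061412 0.11502549]
```

Request:
drive_tool(hand=[-1, -1, -1, -1, -1, -1, 1, 1, 1, 1, 1, 1], slide=[[0.0015, 0.0005, 0.02], [0, 0, 0.02], [0, 0, 0.02], [0, 0, 0.021], [0, 0, 0], [0, 0, 0], [0, 0, 0], [0, 0, 0], [0, 0, 0], [0, 0, 0], [0, 0, 0], [0, 0, 0]], roll=[0, 0, 0, 0, 0, 0, 0, 0, 0, 0, 0, 0])

```text
time: 10.7
tool_pos: [0.6358, 0.0819, 0.0351]
eef_rot: [-0.0, 1.0, -0.0, 0.002]
ft_force: [-1.5, -0.2, 6.1]
finger_gap: 0.0634
grasp_force: 43.3
```

Request:
drive_tool(hand=[1, 1, 1, 1, 1, 1, 1, 1, 1, 1, 1, 1], slide=[[0, 0, -0.03], [0, 0, -0.04], [0, 0, -0.04], [0.0052, -0.0354, 0], [0.0052, -0.0354, 0], [0.0052, -0.0354, 0], [0.0052, -0.0354, 0], [0.0052, -0.0354, 0], [0.0052, -0.0354, 0], [0.0052, -0.0354, 0], [0.0052, -0.0354, 0], [0.0052, -0.0354, 0]], roll=[0, 0, 0, 0, 0, 0, 0, 0, 0, 0, 0, 0])

```text
time: 11.7
tool_pos: [0.5871, -0.2386, 0.1439]
eef_rot: [-0.0, 1.0, -0.001, 0.001]
ft_force: [0.6, 0.6, -1.6]
finger_gap: 0.0632
grasp_force: 45.4
```

Request:
drive_tool(hand=[1, 1, 1, 1, 1, 1, 1, 1, 1, 1], slide=[[0.0052, -0.0354, 0], [0.0052, -0.0354, 0], [0.0052, -0.0354, 0], [0, 0, 0], [0, 0, 0], [0, 0, 0], [0, 0, 0.015], [0, 0, 0], [0, 0, 0], [0, 0, 0]], roll=[0, 0, 0, 0, 0, 0, 0, 0, 0, 0])

```text
time: 12.53
tool_pos: [0.5719, -0.3417, 0.1278]
eef_rot: [-0.001, 1.0, 0.0, -0.0]
ft_force: [0.1, 0.2, -1.6]
finger_gap: 0.063
grasp_force: 45.4
```

Run:
```python
from h import *
ci,im,d=shot('wrist','wrist4.png'); W=cloud(ci,d); p=env.read_state()['tool_pos']
print(p,'stand',centre(W,*G['stand']),'red',centre(W,p[0],p[1],p[2]+.0145,.032),'blue',centre(W,.5726,-.343,.07,.032,.004))
ci,im,d=shot('scene');cv2.imwrite('pics/s4.png',cv2.resize(im[110:260,60:260,::-1],(800,600)))
```

```text
[ 0.57207924 -0.34210607  0.12800355] stand [ 5.742e-01 -3.431e-01  5.450e-02  1.990e-02  8.637e+03] red [ 5.714e-01 -3.430e-01  3.250e-02  1.421e-01  7.936e+03] blue [ 5.722e-01 -3.428e-01  3.140e-02  6.960e-02  1.054e+03]
```

View pics/s4.png

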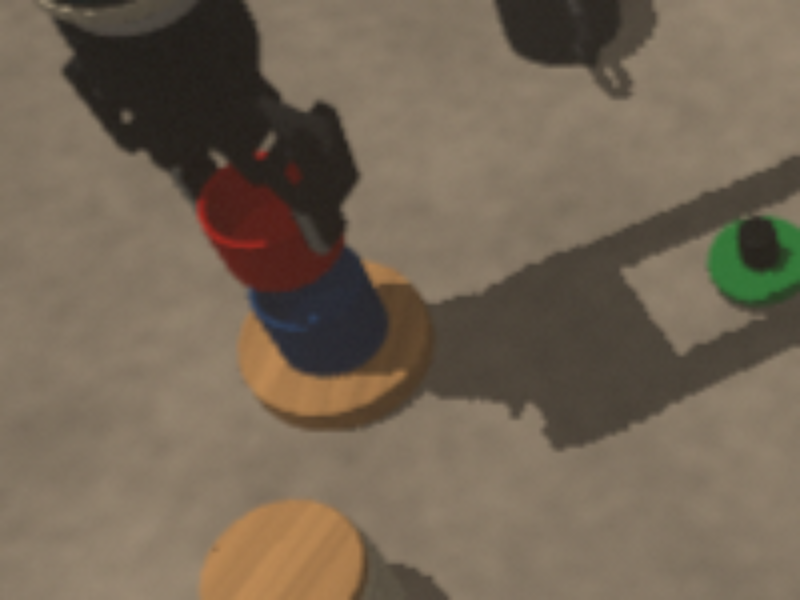

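The crop shows red held upright above blue at (275,260), on the wood stand, and the fit gives under 1 mm offset. Lowering.

Request:
drive_tool(hand=[1, 1, 1, 1, 1, 1, 1, 1, 1], slide=[[-0.0008, 0, 0.008], [0, 0, 0.008], [0, 0, 0.008], [0, 0, 0.005], [0, 0, 0.003], [0, 0, 0.001], [0, 0, 0], [0, 0, 0], [0, 0, 0]], roll=[0, 0, 0, 0, 0, 0, 0, 0, 0])

```text
time: 13.38
tool_pos: [0.5717, -0.3424, 0.0951]
eef_rot: [-0.0, 1.0, 0.0, -0.001]
ft_force: [-4.6, 3.0, 9.1]
finger_gap: 0.0631
grasp_force: 46.3
```

Request:
drive_tool(hand=[-1, -1, -1, -1, -1, -1, -1, -1, -1, -1, -1], slide=[[0, 0, 0], [0, 0, 0], [0, 0, 0], [0, 0, 0], [0, 0, -0.03], [0, 0, -0.03], [0, 0, -0.04], [0, 0, -0.04], [0, 0, 0], [0, 0, 0], [0, 0, 0]], roll=[0, 0, 0, 0, 0, 0, 0, 0, 0, 0, 0])

```text
time: 14.3
tool_pos: [0.5722, -0.3427, 0.2341]
eef_rot: [-0.0, 1.0, -0.0, -0.0]
ft_force: [-0.1, 1.0, -0.7]
finger_gap: 0.0852
grasp_force: 0.0
```

Run:
```python
from h import *
ci,im,d=shot('wrist'); W=cloud(ci,d); p=env.read_state()['tool_pos']
print(p,'stand',centre(W,*G['stand']),'red',centre(W,.5722,-.343,.110,.032))
```

```text
[ 0.57163964 -0.34232198  0.23294134] stand [ 5.743e-01 -3.431e-01  5.450e-02  1.980e-02  4.155e+03] red [ 5.712e-01 -3.435e-01  3.170e-02  1.095e-01  1.566e+03]
```

Red is home, rim at 110 mm. Next is yellow.

Request:
drive_tool(hand=[-1, -1, -1, -1, -1, -1, -1, -1, -1, -1, -1, -1], slide=[[0.0079, 0.036, 0], [0.0079, 0.036, 0], [0.0079, 0.036, 0], [0.0079, 0.036, 0], [0.0079, 0.036, 0], [0.0079, 0.036, 0], [0.0079, 0.036, 0], [0.0079, 0.036, 0], [0.0079, 0.036, 0], [0.0079, 0.036, 0], [0.0079, 0.036, 0], [0.0079, 0.036, 0]], roll=[0, 0, 0, 0, 0, 0, 0, 0, 0, 0, 0, 0])

```text
time: 15.35
tool_pos: [0.4755, 0.0906, 0.2325]
eef_rot: [0.0, 1.0, -0.0, -0.002]
ft_force: [0.0, -0.4, 0.2]
finger_gap: 0.0857
grasp_force: 0.0
```

Request:
drive_tool(hand=[-1, -1, -1, -1, -1, -1, -1, -1, -1, -1, -1], slide=[[0.0079, 0.036, 0], [0, 0, 0], [0, 0, 0], [0, 0, 0.03], [0, 0, 0.03], [0, 0, 0.03], [0, 0, 0.03], [0, 0, 0], [0, 0, 0], [0, 0, 0], [0, 0, 0]], roll=[0, 0, 0, 0, 0, 0, 0, 0, 0, 0, 0])

```text
time: 16.27
tool_pos: [0.4711, 0.1248, 0.1158]
eef_rot: [0.0, 1.0, 0.0, 0.001]
ft_force: [-0.1, 0.6, -0.2]
finger_gap: 0.0852
grasp_force: 0.0
```

Run:
```python
from h import *
ci,im,d=shot('wrist'); W=cloud(ci,d)
for n in ['yellow','lid']: print(n,centre(W,*G[n]))
print(env.read_state()['tool_pos'])
```

```text
yellow [4.687e-01 1.269e-01 3.170e-02 4.150e-02 2.356e+03]
lid None
[0.47116247 0.12492489 0.11594171]
```

Request:
drive_tool(hand=[-1, -1, -1, -1, -1, -1, 1, 1, 1, 1, 1, 1], slide=[[0.0023, 0.002, 0.025], [0, 0, 0.025], [0, 0, 0.025], [0, 0, 0.015], [0, 0, 0], [0, 0, 0], [0, 0, 0], [0, 0, 0], [0, 0, 0], [0, 0, 0], [0, 0, 0], [0, 0, 0]], roll=[0, 0, 0, 0, 0, 0, 0, 0, 0, 0, 0, 0])

```text
time: 17.32
tool_pos: [0.4688, 0.1273, 0.0264]
eef_rot: [-0.0, 1.0, 0.0, 0.002]
ft_force: [-2.4, -0.8, 9.6]
finger_gap: 0.0636
grasp_force: 41.6
```

Request:
drive_tool(hand=[1, 1, 1, 1, 1, 1, 1, 1, 1, 1, 1, 1], slide=[[0, 0, -0.025], [0, 0, -0.04], [0, 0, -0.04], [0, 0, -0.04], [-0.0079, -0.0362, 0], [-0.0079, -0.0362, 0], [-0.0079, -0.0362, 0], [-0.0079, -0.0362, 0], [-0.0079, -0.0362, 0], [-0.0079, -0.0362, 0], [-0.0079, -0.0362, 0], [-0.0079, -0.0362, 0]], roll=[0, 0, 0, 0, 0, 0, 0, 0, 0, 0, 0, 0])

```text
time: 18.32
tool_pos: [0.5307, -0.1644, 0.1708]
eef_rot: [-0.0, 1.0, -0.0, 0.001]
ft_force: [1.1, 0.1, -0.3]
finger_gap: 0.0634
grasp_force: 45.1
```

Request:
drive_tool(hand=[1, 1, 1, 1, 1, 1, 1, 1, 1, 1, 1, 1], slide=[[-0.0079, -0.0362, 0], [-0.0079, -0.0362, 0], [-0.0079, -0.0362, 0], [-0.0079, -0.0362, 0], [-0.0079, -0.0362, 0], [0, 0, 0], [0, 0, 0], [0, 0, 0], [0, 0, 0.012], [0, 0, 0], [0, 0, 0], [0, 0, 0]], roll=[0, 0, 0, 0, 0, 0, 0, 0, 0, 0, 0, 0])

```text
time: 19.32
tool_pos: [0.5699, -0.3423, 0.157]
eef_rot: [-0.001, 1.0, 0.0, -0.0]
ft_force: [0.2, -0.3, -0.7]
finger_gap: 0.0634
grasp_force: 45.1
```

Run:
```python
from h import *
ci,im,d=shot('wrist'); W=cloud(ci,d); p=env.read_state()['tool_pos']
print(p,'stand',centre(W,*G['stand']),'yel',centre(W,p[0],p[1],p[2]+.0155,.032),'red',centre(W,.5712,-.3435,.11,.032,.004))
ci,im,d=shot('scene');cv2.imwrite('pics/s5.png',cv2.resize(im[110:260,60:260,::-1],(800,600)))
```

```text
[ 0.5701156  -0.34261726  0.15733221] stand [ 5.742e-01 -3.430e-01  5.450e-02  1.980e-02  6.425e+03] yel [ 5.699e-01 -3.436e-01  3.270e-02  1.720e-01  7.892e+03] red [ 5.708e-01 -3.436e-01  3.150e-02  1.095e-01  1.169e+03]
```

View pics/s5.png

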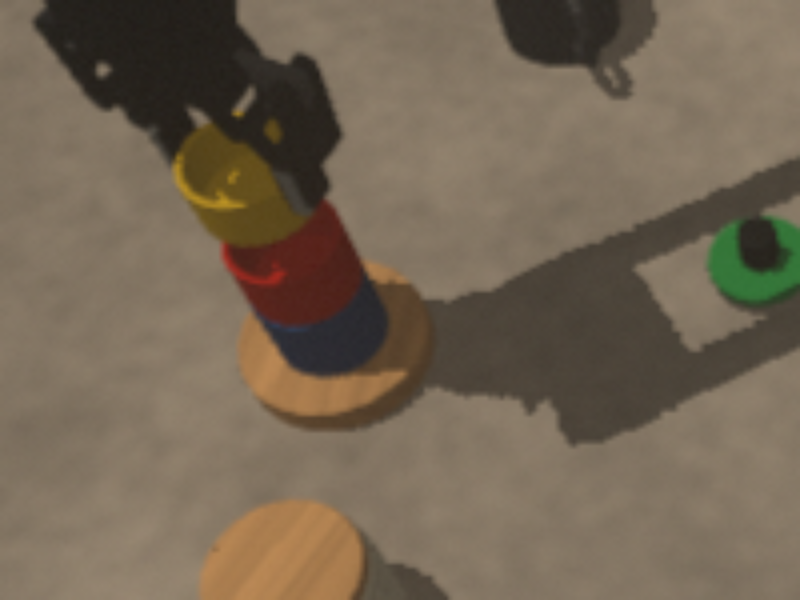

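Red sits flush on blue, and yellow hangs upright above it at (250,190). I'll nudge 2 mm in +x to straighten the tower, then lower.

Request:
drive_tool(hand=[1, 1, 1, 1, 1, 1, 1, 1, 1, 1], slide=[[-0.002, 0, 0], [0, 0, 0.008], [0, 0, 0.008], [0, 0, 0.007], [0, 0, 0.005], [0, 0, 0.002], [0, 0, 0.001], [0, 0, 0], [0, 0, 0], [0, 0, 0]], roll=[0, 0, 0, 0, 0, 0, 0, 0, 0, 0])

```text
time: 20.25
tool_pos: [0.5718, -0.3432, 0.1266]
eef_rot: [-0.0, 1.0, 0.0, -0.0]
ft_force: [-2.2, 2.4, 4.6]
finger_gap: 0.0637
grasp_force: 45.7
```

Contact at the expected height, so I'll release and rise.

Request:
drive_tool(hand=[-1, -1, -1, -1, -1, -1, -1, -1, -1, -1, -1], slide=[[0, 0, 0], [0, 0, 0], [0, 0, 0], [0, 0, 0], [0, 0, -0.03], [0, 0, -0.03], [0, 0, -0.04], [0, 0, -0.03], [0, 0, 0], [0, 0, 0], [0, 0, 0]], roll=[0, 0, 0, 0, 0, 0, 0, 0, 0, 0, 0])

```text
time: 21.17
tool_pos: [0.5718, -0.3433, 0.2559]
eef_rot: [-0.0, 1.0, 0.0, -0.0]
ft_force: [-1.0, -0.2, -1.2]
finger_gap: 0.0855
grasp_force: 0.0
```

Run:
```python
from h import *
ci,im,d=shot('wrist'); W=cloud(ci,d); p=env.read_state()['tool_pos']
print(p,'stand',centre(W,*G['stand']),'yel',centre(W,.5722,-.343,.142,.032))
```

```text
[ 0.57137296 -0.34293661  0.25492338] stand [ 5.744e-01 -3.432e-01  5.450e-02  1.980e-02  3.612e+03] yel [ 5.717e-01 -3.443e-01  3.170e-02  1.415e-01  1.682e+03]
```

Yellow is home, rim at 142 mm. Next is the lid.

Request:
drive_tool(hand=[-1, -1, -1, -1, -1, -1, -1, -1, -1, -1, -1, -1], slide=[[0.0196, 0.0301, 0], [0.0196, 0.0301, 0], [0.0196, 0.0301, 0], [0.0196, 0.0301, 0], [0.0196, 0.0301, 0], [0.0196, 0.0301, 0], [0.0196, 0.0301, 0], [0, 0, 0], [0, 0, 0], [0, 0, 0.035], [0, 0, 0.035], [0, 0, 0.03]], roll=[0, 0, 0, 0, 0, 0, 0, 0, 0, 0, 0, 0])

```text
time: 22.22
tool_pos: [0.4354, -0.1336, 0.1545]
eef_rot: [0.0, 1.0, -0.0, 0.0]
ft_force: [0.4, 0.8, -0.7]
finger_gap: 0.0853
grasp_force: 0.0
```

Request:
drive_tool(hand=[-1, -1, -1, -1], slide=[[0, 0, 0.02], [0, 0, 0], [0, 0, 0], [0, 0, 0]], roll=[0, 0, 0, 0])

```text
time: 22.55
tool_pos: [0.4359, -0.1336, 0.1368]
eef_rot: [0.0, 1.0, -0.0, 0.0]
ft_force: [-0.2, -0.7, 0.4]
finger_gap: 0.0852
grasp_force: 0.0
```

Run:
```python
from h import *
ci,im,d=shot('wrist'); W=cloud(ci,d)
print('lid',centre(W,*G['lid']),'knob',centre(W,.434,-.132,.042,.012))
print(env.read_state()['tool_pos'])
```

```text
lid [ 4.340e-01 -1.320e-01  3.170e-02  1.580e-02  4.729e+03] knob [ 4.339e-01 -1.319e-01  1.170e-02  4.170e-02  1.004e+03]
[ 0.43619261 -0.13370225  0.13733849]
```

Request:
drive_tool(hand=[-1, -1, -1, -1, -1, -1, -1, 1, 1, 1, 1, 1], slide=[[0.0022, 0.0017, 0.025], [0, 0, 0.025], [0, 0, 0.025], [0, 0, 0.02], [0, 0, 0.01], [0, 0, 0], [0, 0, 0], [0, 0, 0], [0, 0, 0], [0, 0, 0], [0, 0, 0], [0, 0, 0]], roll=[0, 0, 0, 0, 0, 0, 0, 0, 0, 0, 0, 0])

```text
time: 23.6
tool_pos: [0.433, -0.1312, 0.0318]
eef_rot: [-0.0, 1.0, -0.0, 0.0]
ft_force: [0.0, 0.4, 0.6]
finger_gap: 0.026
grasp_force: 0.0
```

Request:
drive_tool(hand=[1, 1, 1, 1, 1, 1], slide=[[0, 0, 0], [0, 0, 0], [0, 0, 0], [0, 0, 0], [0, 0, 0], [0, 0, 0]], roll=[0, 0, 0, 0, 0, 0])

```text
time: 24.1
tool_pos: [0.433, -0.1312, 0.0319]
eef_rot: [-0.0, 1.0, -0.0, 0.0]
ft_force: [0.3, -0.1, 7.1]
finger_gap: 0.023
grasp_force: 38.8
```

Request:
drive_tool(hand=[1, 1, 1, 1, 1, 1, 1, 1, 1, 1, 1, 1], slide=[[0, 0, -0.02], [0, 0, -0.04], [0, 0, -0.04], [0, 0, -0.04], [0, 0, -0.025], [-0.0197, -0.0304, 0], [-0.0197, -0.0304, 0], [-0.0197, -0.0304, 0], [-0.0197, -0.0304, 0], [-0.0197, -0.0304, 0], [-0.0197, -0.0304, 0], [-0.0197, -0.0304, 0]], roll=[0, 0, 0, 0, 0, 0, 0, 0, 0, 0, 0, 0])

```text
time: 25.1
tool_pos: [0.5709, -0.3451, 0.1959]
eef_rot: [-0.0, 1.0, 0.0, -0.0]
ft_force: [0.4, 0.7, -1.3]
finger_gap: 0.0228
grasp_force: 39.7
```

Request:
drive_tool(hand=[1, 1, 1, 1, 1, 1, 1, 1], slide=[[0, 0, 0], [0, 0, 0], [0, 0, 0], [0, 0, 0.012], [0, 0, 0], [0, 0, 0], [0, 0, 0], [0, 0, 0]], roll=[0, 0, 0, 0, 0, 0, 0, 0])

```text
time: 25.77
tool_pos: [0.5706, -0.3435, 0.1846]
eef_rot: [-0.0, 1.0, -0.0, 0.0]
ft_force: [-0.1, 0.2, -1.0]
finger_gap: 0.0227
grasp_force: 39.7
```

Run:
```python
from h import *
ci,im,d=shot('wrist'); W=cloud(ci,d); p=env.read_state()['tool_pos']
print(p,'lid',centre(W,p[0],p[1],p[2]-.016,.032),'yel',centre(W,.5717,-.3443,.142,.032,.004))
P=W.reshape(-1,3); m=(np.hypot(P[:,0]-p[0],P[:,1]-p[1])<.03)&(abs(P[:,2]-p[2]+.016)<.006);Q=P[m]
print('plane',np.linalg.lstsq(np.c_[Q[:,:2]-p[:2],np.ones(len(Q))],Q[:,2],rcond=None)[0])
ci,im,d=shot('scene');cv2.imwrite('pics/s6.png',cv2.resize(im[110:260,60:260,::-1],(800,600)))
```

```text
[ 0.57068804 -0.34361546  0.18470076] lid [ 5.716e-01 -3.445e-01  3.190e-02  1.684e-01  6.897e+03] yel [ 5.712e-01 -3.442e-01  3.150e-02  1.416e-01  1.167e+03]
plane [0.01408167 0.00034566 0.16880387]
```

View pics/s6.png

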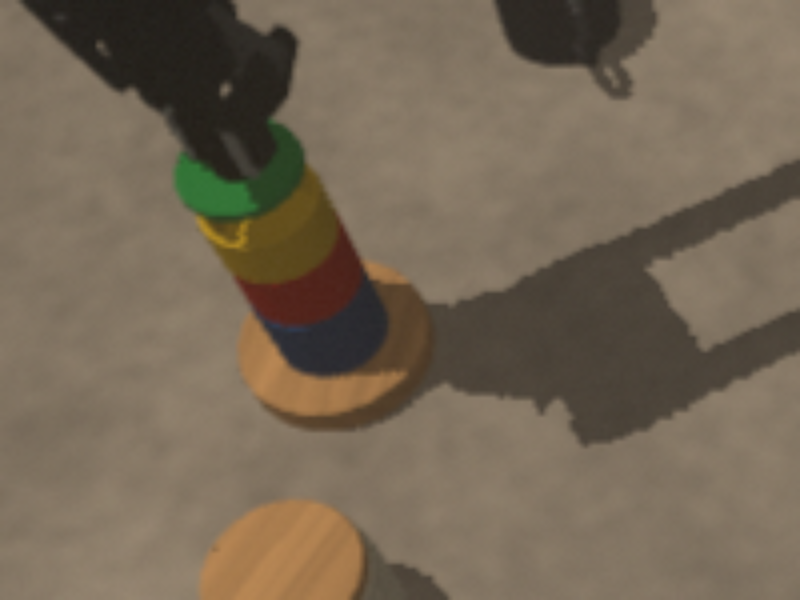

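The lid is level and centred over yellow at (240,170). It needs to come down about 20.7 mm.

Request:
drive_tool(hand=[1, 1, 1, 1, 1, 1, 1, 1], slide=[[0, 0, 0.007], [0, 0, 0.007], [0, 0, 0.004], [0, 0, 0.002], [0, 0, 0.0007], [0, 0, 0], [0, 0, 0], [0, 0, 0]], roll=[0, 0, 0, 0, 0, 0, 0, 0])

```text
time: 26.53
tool_pos: [0.5705, -0.3438, 0.164]
eef_rot: [-0.0, 1.0, 0.0, -0.0]
ft_force: [-2.4, 2.1, 5.2]
finger_gap: 0.0227
grasp_force: 40.3
```

Request:
drive_tool(hand=[-1, -1, -1, -1, -1, -1, -1, -1, -1, -1, -1, -1], slide=[[0, 0, 0], [0, 0, 0], [0, 0, 0], [0, 0, 0], [0, 0, 0], [0, 0, -0.02], [0, 0, -0.03], [0, 0, -0.03], [0, 0, -0.03], [0, 0, -0.02], [0, 0, 0], [0, 0, 0]], roll=[0, 0, 0, 0, 0, 0, 0, 0, 0, 0, 0, 0])

```text
time: 27.53
tool_pos: [0.5713, -0.3444, 0.2952]
eef_rot: [-0.0, 1.0, -0.001, 0.001]
ft_force: [-0.8, 0.9, -0.4]
finger_gap: 0.0851
grasp_force: 0.0
```

Run:
```python
from h import *
ci,im,d=shot('wrist'); W=cloud(ci,d); p=env.read_state()['tool_pos']
print(p,'lid',centre(W,.5716,-.3445,.148,.032),'knob',centre(W,.5716,-.3445,.174,.012),'stand',centre(W,*G['stand']))
P=W.reshape(-1,3); m=(np.hypot(P[:,0]-.5716,P[:,1]+.3445)<.03)&(abs(P[:,2]-.148)<.006);Q=P[m]
print('plane',np.linalg.lstsq(np.c_[Q[:,:2]-[.5716,-.3445],np.ones(len(Q))],Q[:,2],rcond=None)[0])
ci,im,d=shot('scene');cv2.imwrite('pics/s7.png',im[:,:,::-1])
```

```text
[ 0.57048032 -0.34380136  0.29346375] lid [ 5.718e-01 -3.449e-01  3.170e-02  1.478e-01  3.979e+03] knob [ 5.716e-01 -3.450e-01  1.160e-02  1.738e-01  8.170e+02] stand [ 5.744e-01 -3.431e-01  5.460e-02  1.980e-02  3.017e+03]
plane [-0.0011909   0.00023523  0.14788461]
```

View pics/s7.png

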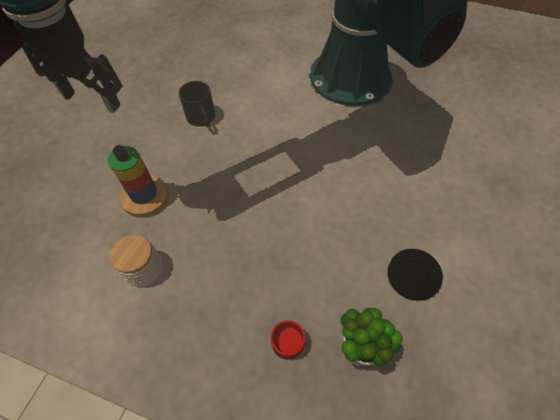

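The tower stands straight at (135,180), with the lid level and its disc top at 148 mm as expected. The bystanders and the look-alike haven't moved, and the gripper is clear. Handing in.

```bash
python3 -c "
from bench import env
print(env.sign_off())"
```

```text
the job is handed in; nothing more can be done
None
```

The tin is stacked on the wooden stand in the order blue, red, yellow, lid; every piece sits fully home, everything is let go, and the job was handed in at about 28 s of the 128 s allowed.

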